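# Fan the blue paint samples in the display tray

## Robot

A 7-joint arm with a two-finger parallel gripper is mounted at the origin on a cart in front of the work surface, level with it; the furniture and walls round the work are solid. World frame = base frame: x ahead of the robot, y to its left, z up, the work surface at z = 0. Lengths are in mm, angles in rad, forces in N, time in s.
With the tool pointing down it reaches from about 400 to 850 mm from the base axis. Payload 4.5 kg.
Tool frame: the origin (TCP) lies midway between the tips of the shut fingers; the grasp point (between the pads) lies manip.grip_point_offset behind it (manip.grip_point_offset is the distance from the TCP to the grasp point, in mm); z points along the fingers, y is the line along which they close (so a half turn about z gives the same grasp; the last joint's range is limited). The gripper opens to 88 mm and grips with 3 to 60 N. Pads are 18 mm wide; open, the fingers measure 123 mm over their backs; the gripper's body (75 mm by 187 mm) begins 45 mm behind the grasp point.
Start: joints at [1.177, 0.689, -0.195, 1.565, 0.157, 0.902, -0.215], TCP at [259.324, -568.687, 238.743] pointing down, gripper open.
Joint ranges: [-3.01, 3.01], [-0.46, 2.08], [-1.47, 1.51], [0.13, 2.56], [-1, 4.14], [0.04, 2.09], [-2.66, 2.66]. Speed limits (rad/s): [2.57, 2.57, 3.14, 3.14, 3.14, 3.14, 3.14].

## Interface

Orientations are given as a rotation vector (axis times angle).
In Python, from cell import manip, eyes, ticket, spot_in, silhouettes, place_of gives the robot as it stands.
- The arm moves only by the tool apply_moves, never from a script. Its arguments are lists of equal length, an entry for each row: "dp": the shift along the tool's x, y, z in mm, a list of three; "roll": the turn about the tool's z in rad. A call has 1 to 12 rows; each row is the pose to reach, as a shift and turn from the pose commanded when the call began, along the tool's axes at that moment; what a row does not reach only later rows make up. A row lasts 1/8 s, in which the tool goes at most 62.5 mm and 10.7 degrees, less where a joint would pass 70% of its speed; a pose out of reach is approached as far as the arm can. A call with a gripper value outside its range is refused whole. "hand" is the closure, from -1 (fully open) to 1 (shut), so that 0 is half open, set as the call begins (left out, the last holds). The fingers move at their own pace and stop on an object; the grip force is fixed at half the most. Time passes only in rows, so rows that repeat a pose let the fingers close. It gives the time, the measured TCP pose, the force, the opening and the grip force at its end, in the units of the state.
- manip.state(): the state, without advancing time (a new reading comes with each control period).
- eyes.camera(name): name is "scene" or "top" or "wrist"; returns the picture (400x640x3 uint8, red, green, blue); there is no depth.
- eyes.camera_model(name): a dict with "fx", "fy", "cx", "cy" (pixels), "R" (3x3) and "t" (3): a world point X has camera coordinates R X + t. Camera axes: x right, y down, z forward; pixel columns grow to the right and rows downward; lengths in mm; the calibration is good to about 2 mm. A picture is of the moment at which its call begins: read the wrist's pose just before it. camera_model takes no time and is no camera call; for the wrist camera it gives the pose at the moment of the call.
- ticket.job_done(): hands the job in; it is judged then, once.
Trained networks look in the newest picture that a camera, given by its name, has taken for a name from the list of things; names that differ only in an ending like _2 or _b are one class to them, and where a whole thing is asked for, a point or a joint stands for the part that bears it (a point fixed in the world has none). Each returns a list of dicts, best first, with "conf" (0 to 1); they miss things now and then, are a little off and sometimes report something else, mostly with a low value. They report only what shows in the picture. A call takes as long as a camera call. They do not tell look-alikes from the thing itself.
- spot_in(target, camera): "location" ([x, y, z] in mm, in world coordinates, good to about 4 mm: the middle of the surface that is visible of it).
- silhouettes(target, camera): "region" (400x640 bool, what is visible of it).
- place_of(target, camera): "location" ([x, y, z] in mm, in world coordinates, good to about 4 mm: a listed point, or the origin of a listed thing).
The state is a dict: "clock": time; "joints": joint angles; "dq": joint speeds; "joint_torque": joint torques, N m; "tcp_pos": TCP position; "tcp_rot": TCP orientation; "contact_force": force on the tool from outside, world axes, zero at the start; "wrist_torque": the same for the moment, N m; "grip_width": opening from 0.0 (shut) to 1.0 (fully open); "finger_force": force on a finger pad.
Only numpy, scipy, OpenCV 4.12 (cv2) and the standard library are available. Lean on these libraries where they do the work, as an engineer would, in place of code of your own. Each camera call takes 0.05 s, during which the arm holds its last target. There are 200 camera calls.

## Task

Finish the blue fan in the display tray: lay the mid-blue colour chip so that it overlaps the free end of the fixed pale-blue chip by about a third of its length, then lay the navy chip so that it overlaps the mid-blue one by the same amount. The chips form one straight shingled row along the middle of the tray, painted faces up, each resting with one end on the chip before it and the other on the tray floor. Leave the green chip alone.

Things in the scene. Friction and masses are not known exactly. Their poses are not given: they have to be found in the camera images.
- tray: Fixed display tray, 242 x 142 mm, grey floor 5 mm above the counter, wooden rim 6 wide, 12 mm high. Origin: centre of its underside, on the counter; x along its length, the way the row grows; y across. A pale-blue chip (80 x 50 x 7, like the loose ones) is glued flat on the floor, long side along x, centre at x = -70 mm, y = 0; its free end is at x = -30 mm, its top 12 mm above the counter.
- mid_chip: Mid-blue (bright blue) colour chip, about 30 g, 80 x 50 mm and 7 mm thick, flat wood with a painted upper face inside a narrow bare wood border. Origin: centre of the underside; x along the 80 mm length, y along the 50 mm width, z up out of the painted face. Both ends are alike. Lies loose on the counter, painted face up.
- navy_chip: Navy (very dark blue) colour chip, about 30 g, 80 x 50 mm and 7 mm thick, flat wood with a painted upper face inside a narrow bare wood border. Origin: centre of the underside; x along the 80 mm length, y along the 50 mm width, z up out of the painted face. Both ends are alike. Lies loose on the counter, painted face up.
- green_chip: Green colour chip, not part of this fan, to be left where it is, 80 x 50 mm and 7 mm thick, flat wood with a painted upper face inside a narrow bare wood border. Origin: centre of the underside; x along the 80 mm length, y along the 50 mm width, z up out of the painted face. Both ends are alike. Lies loose on the counter, painted face up.
There are look-alikes about, which are no part of the job. Leave any red look-alike of the mid_chip alone.

How it is judged (in metres and radians):
On the way:
1. the mid-blue chip lies on the free end of the pale-blue chip, overlapping it by 13 to 41 mm, straight in the row and let go (x of mid_chip in the frame of tray between -0.031 and -0.003 m and y of mid_chip in the frame of tray between -0.015 and 0.015 m and z of mid_chip in the frame of tray between 0.007 and 0.016 m and angle between the y axis of mid_chip and the y axis of tray, either way round below 0.21 rad and angle between mid_chip's own z axis and vertical between 0.06 and 0.22 rad and contact force between mid_chip and the fingers below 0.05 N and linear speed of mid_chip below 0.02 m/s), for 0.2 s.
At the end, for the whole second after the job is handed in: Mid-blue overlaps pale, then navy overlaps mid-blue, each by 13 to 41 mm; both within 15 mm of the tray centre line and 12 degrees of its direction, face up, leaning 3.5 to 12.5 degrees (lower end on the tray floor), released and at rest; green chip within 20 mm of its start (all of step 1 and x of navy_chip in the frame of tray between 0.008 and 0.064 m and y of navy_chip in the frame of tray between -0.015 and 0.015 m and z of navy_chip in the frame of tray between 0.007 and 0.016 m and angle between the y axis of navy_chip and the y axis of tray, either way round below 0.21 rad and angle between navy_chip's own z axis and vertical between 0.06 and 0.22 rad and contact force between navy_chip and the fingers below 0.05 N and linear speed of navy_chip below 0.02 m/s and distance between mid_chip and navy_chip between 0.039 and 0.067 m and distance of green_chip from where it was at the start of the episode below 0.02 m); the robot touches nothing.
It fails at once if the green chip is moved more than 20 mm (distance of green_chip from where it was at the start of the episode above 0.02 m).
It also fails if it takes over 51 s, if anything falls off the work surface, if the arm or the gripper's body presses on something with over 40 N, if the wrist force passes 120 N, or if a joint passes its speed limit or range.

## Working session

There is one attempt and no reset: what is moved stays moved. The work goes in short steps, Python scripts to look and compute and a tool call to move; the robot and the scene stay as the last step left them, time stands still between calls to the robot, and variables do not carry over. Pictures are saved under pics/ and viewed, at most 10 in all, crops included, and the job is handed in when it is done.

Besides the shell and the picture viewer there is one more tool, called after "Call:" as name([rows], argument=value, ...), one row to a line, values as JSON. apply_moves: Moves the arm, as the interface text tells. Its arguments: {"type":"object","properties":{"dp":{"type":"array"},"roll":{"type":"array"},"hand":{"type":"number"}},"required":["dp","roll"]}

```bash
ls; mkdir -p pics; python3 - <<'E'
from cell import manip, eyes, ticket, spot_in, silhouettes, place_of
import cv2,numpy as np
s=manip.state();print(s['clock'],s['tcp_pos'],s['tcp_rot'],s['grip_width'],manip.grip_point_offset)
for c in ['scene','top']:
    im=eyes.camera(c);cv2.imwrite(f'pics/{c}0.png',im[:,:,::-1])
for n in ['tray','mid_chip','navy_chip','green_chip']:
    print(n,[(np.round(d['location']),round(d['conf'],2)) for d in place_of(n,'top')])
m=eyes.camera_model('top');print(m)
E
```

```text
pics
0.0 [ 258.99755444 -568.13569132  237.9318017 ] [-3.06830014e+00 -6.66701896e-01  8.05727886e-04] 1.0015735700441206 18.700000000000003
tray [(array([ 482., -192.,   -1.]), 0.98)]
mid_chip [(array([673.,  61.,  -3.]), 0.91), (array([416.,  66.,   4.]), 0.63)]
navy_chip [(array([ 487., -435.,   -2.]), 0.92)]
green_chip [(array([544.,  66.,   4.]), 0.63), (array([ 488., -436.,   -2.]), 0.25)]
{'fx': 404.7267761093604, 'fy': 404.7267761093604, 'cx': 318.33699336423507, 'cy': 193.8977605971758, 'R': array([[ 0.01907977, -0.99980905, -0.0042225 ],
       [-0.99480713, -0.01856169, -0.10007118],
       [ 0.09997369,  0.00610991, -0.99497132]]), 't': array([-186.8888607 ,  540.84441182,  849.56432614])}
```

View pics/top0.png

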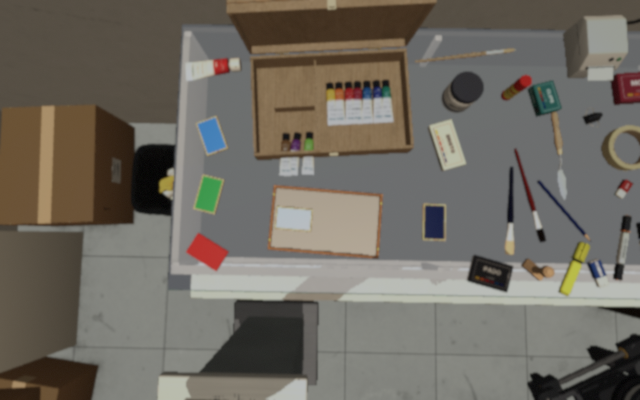

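View pics/scene0.png

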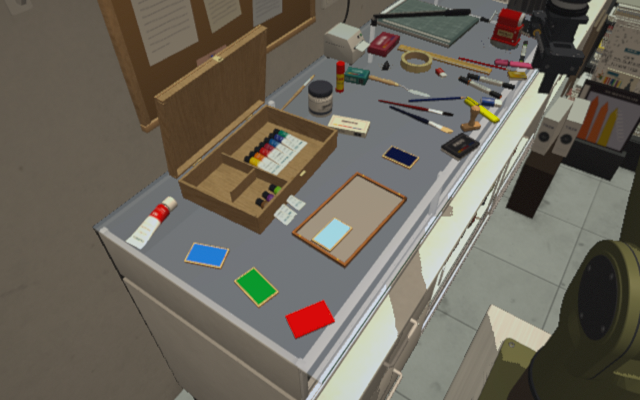

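The top view shows the tray centred at (326,221), with the glued pale chip at (293,218), so the row grows to the right in the image.

Candidates:
- **Mid-blue:** blue chip (211,135). The red look-alike at (207,252) and the green chip at (208,194) are ruled out by colour, so I choose (211,135).
- **Navy:** navy chip (434,222). The black box at (490,273) is not a chip, so I choose (434,222).

Next I'll measure poses by colour and check in one close crop.

```bash
cat > h.py <<'E'
from cell import manip, eyes, ticket, spot_in, silhouettes, place_of
import cv2,numpy as np
from scipy.spatial.transform import Rotation as Rot
def unproj(m,uv,z):
    uv=np.atleast_2d(uv).astype(float);d=np.c_[(uv[:,0]-m['cx'])/m['fx'],(uv[:,1]-m['cy'])/m['fy'],np.ones(len(uv))]@m['R']
    c=-m['R'].T@m['t'];return c+d*((z-c[2])/d[:,2])[:,None]
def rect(mask,m,z):
    """world centre, long-axis angle (deg, mod 180), sizes, pixel centroid of the largest blobs"""
    out=[]
    for c in cv2.findContours(mask.astype(np.uint8),cv2.RETR_EXTERNAL,cv2.CHAIN_APPROX_NONE)[0]:
        if cv2.contourArea(c)<150: continue
        p=unproj(m,c[:,0,:],z)[:,:2].astype(np.float32)
        (x,y),(w,h),a=cv2.minAreaRect(p)
        if w<h: w,h,a=h,w,a+90
        out.append((np.round([x,y],1),round(a%180,1),np.round([w,h],1),np.round(c[:,0].mean(0))))
    return out
def masks(im):
    r,g,b=[im[:,:,i].astype(int) for i in range(3)]
    return {'mid':(b>160)&(b-r>90)&(g<190),'navy':(b-r>25)&(b<120)&(r<40),'green':(g-r>60)&(g-b>60),'pale':(b>180)&(b-r>12)&(r>130),
            'red':(r>150)&(g<70)}
E
python3 - <<'E'
from h import *
im=eyes.camera('top');m=eyes.camera_model('top')
for k,M in masks(im).items():
    for o in rect(M,m,12 if k=='pale' else 7): print(k,o)
s=silhouettes('tray','top')
for d in s[:1]: print('tray',d['conf'],rect(d['region'],m,12))
Rm=Rot.from_rotvec(manip.state()['tcp_rot']).as_matrix();print(Rm.round(3))
a=cv2.resize(im[100:280,165:345],None,fx=3,fy=3,interpolation=2)
cv2.imwrite('pics/crop.png',a[:,:,::-1])
E
```

```text
mid (array([674.7,  67.1]), 21.7, array([67.3, 37.7]), array([211., 135.]))
navy (array([ 489.3, -431.5]), 176.2, array([63.6, 34.4]), array([434., 222.]))
green (array([542.1,  68. ]), 167.2, array([68.8, 39. ]), array([208., 194.]))
red (array([415.3,  64.3]), 59.7, array([76.9, 47.1]), array([207., 251.]))
tray 0.9 [(array([ 488. , -192.8]), 86.5, array([241.7, 144.3]), array([325., 221.]))]
[[ 0.91   0.415 -0.   ]
 [ 0.415 -0.91   0.   ]
 [-0.    -0.    -1.   ]]
```

View pics/crop.png

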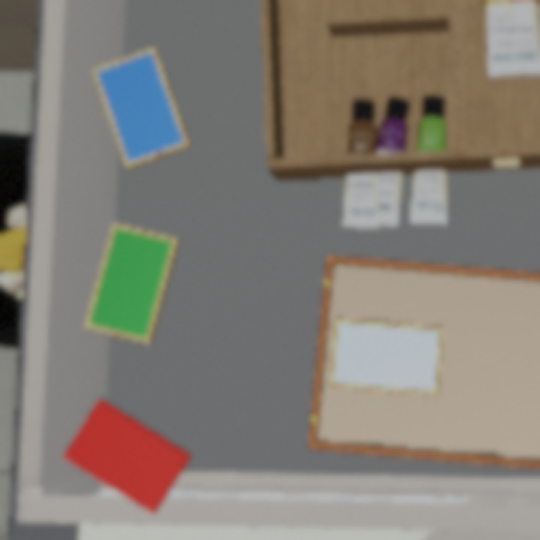

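The crop confirms it: the chip at (211,135) is bright blue with a bare wood border. The red one has no border. The lighter strip at left is only lighting, because the chips lie across it. Moving above the mid chip.

Call:
apply_moves([
  [642, -405, 90],
  [642, -405, 90],
  [642, -405, 90],
  [642, -405, 90],
  [642, -405, 90],
  [642, -405, 90],
  [642, -405, 90],
  [642, -405, 90],
  [642, -405, 90],
  [642, -405, 90],
  [642, -405, 90],
  [642, -405, 90],
], roll=[0.05, 0.05, 0.05, 0.05, 0.05, 0.05, 0.05, 0.05, 0.05, 0.05, 0.05, 0.05], hand=-0.5)

```text
clock: 1.9
tcp_pos: [668.7, 56.1, 150.3]
tcp_rot: [3.085, 0.59, 0.001]
contact_force: [0.8, -0.1, -0.3]
grip_width: 0.751
finger_force: 0.0
```

Call:
apply_moves([
  [0, 0, 0],
  [0, 0, 0],
], roll=[0, 0])

```text
clock: 2.15
tcp_pos: [667.1, 53.4, 150.1]
tcp_rot: [3.085, 0.59, -0.002]
contact_force: [0.3, 0.8, -0.4]
grip_width: 0.751
finger_force: 0.0
```

```bash
cat >> h.py <<'E'
def togo(xy,ang,z=None):
    """tool-frame shift and roll to bring TCP over xy with tool x along ang (deg, mod 180)"""
    s=manip.state();R=Rot.from_rotvec(s['tcp_rot']).as_matrix();p=s['tcp_pos']
    d=np.array([xy[0],xy[1],p[2] if z is None else z])-p
    t=np.degrees(np.arctan2(R[1,0],R[0,0]));da=(ang-t+90)%180-90
    print('clock',round(s['clock'],2),'tcp',np.round(p,1),'tool x at',round(t,1),'| dp',np.round(R.T@d,1),'roll',round(-np.radians(da),3))
E
python3 - <<'E'
from h import *
m=eyes.camera_model('wrist');im=eyes.camera('wrist');cv2.imwrite('pics/w1.png',im[:,:,::-1])
M=masks(im)
for o in rect(M['mid'],m,7): print(o); togo(o[0],o[1],2)
print(manip.state()['tcp_pos'], -m['R'].T@m['t'])
E
```

```text
(array([673.8,  66.8]), 21.7, array([71.4, 42. ]), array([311., 180.]))
clock 2.2 tcp [667.1  52.1 150.4] tool x at 21.5 | dp [ 11.8 -11.4 148.4] roll -0.003
[667.08421125  52.11132656 150.38734268] [741.02598738  83.21125763 296.49049263]
```

View pics/w1.png

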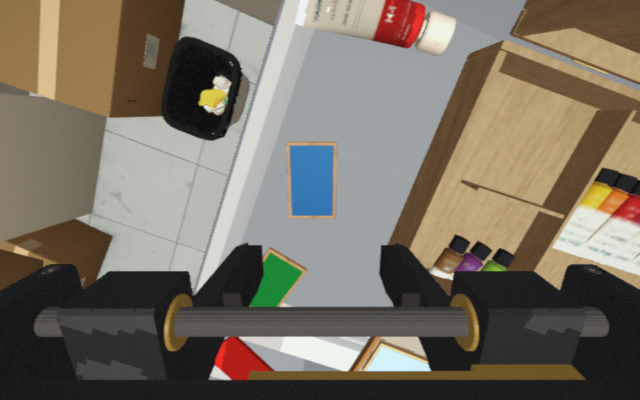

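Wrist view: the mid chip is whole at (311,180), agreeing with the top camera. The paint box wall runs close by from (395,248) to (490,45), so I'll check its height against the gripper body (about 66 mm up) before descending.

```bash
python3 - <<'E'
from h import *
im=cv2.imread('pics/scene0.png')
cv2.imwrite('pics/c2.png',cv2.resize(im[150:250,150:350],None,fx=4,fy=4,interpolation=2))
mt=eyes.camera_model('top');ms=eyes.camera_model('scene')
def row(m): return np.array([[m['fx'],0,m['cx']],[0,m['fy'],m['cy']],[0,0,1]])@np.c_[m['R'],m['t']]
for a in [(254,157)]:
  for b in [(259,205),(259,209),(261,213)]:
    X=cv2.triangulatePoints(row(mt),row(ms),np.float64([a]).T,np.float64([b]).T);print(b,(X[:3]/X[3]).T.round(0))
P=row(ms)
for z in (0,40,50,60,70,80):
    x=unproj(mt,(254,157),z)[0];q=P@np.r_[x,1];print(z,x.round(),(q[:2]/q[2]).round(), ((q[:2]/q[2]-[150,150])*4).round())
E
```

```text
(259, 205) [[612. -44.  93.]]
(259, 209) [[613. -43.  82.]]
(261, 213) [[613. -43.  71.]]
0 [628. -30.   0.] [254. 236.] [416. 343.]
40 [620. -37.  40.] [257. 223.] [428. 293.]
50 [618. -38.  50.] [258. 220.] [431. 280.]
60 [616. -40.  60.] [258. 217.] [434. 266.]
70 [614. -42.  70.] [259. 213.] [437. 253.]
80 [613. -43.  80.] [260. 210.] [440. 239.]
```

View pics/c2.png

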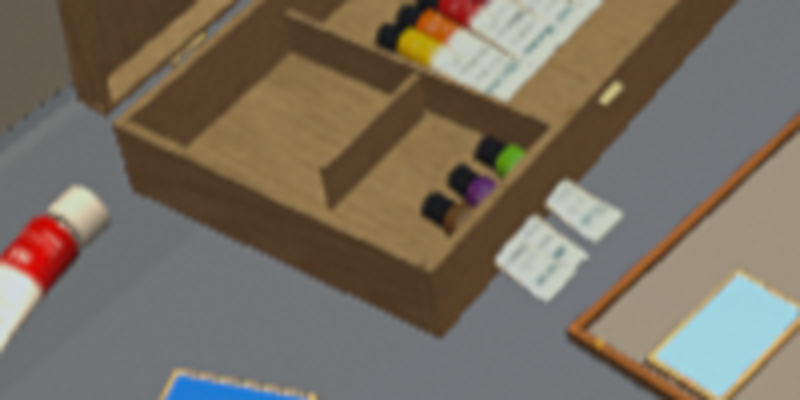

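The box's top corner is at crop (432,268), which puts the rim at about 60 mm, just below the body. The rim is also about 100 mm away sideways against a 93 mm half-width, so it clears. Descending and gripping.

Call:
apply_moves([
  [12, -11, 50],
  [12, -11, 100],
  [12, -11, 135],
  [12, -11, 146],
  [12, -11, 148],
  [12, -11, 148],
], roll=[0, 0, 0, 0, 0, 0])

```text
clock: 2.95
tcp_pos: [676.0, 68.4, 4.2]
tcp_rot: [3.086, 0.589, 0.004]
contact_force: [-0.8, -0.1, 0.7]
grip_width: 0.751
finger_force: 0.0
```

Call:
apply_moves([
  [0, 0, 0],
  [0, 0, 0],
  [0, 0, 0],
  [0, 0, 0],
  [0, 0, 0],
  [0, 0, 0],
], roll=[0, 0, 0, 0, 0, 0], hand=1)

```text
clock: 3.7
tcp_pos: [675.4, 68.9, 3.5]
tcp_rot: [3.085, 0.59, 0.002]
contact_force: [-1.0, -0.2, 6.0]
grip_width: 0.562
finger_force: 30.0
```

Gripped (opening 49.5 mm). Lifting, then refining the tray pose from the saved top picture.

Call:
apply_moves([
  [0, 0, -30],
  [0, 0, -90],
  [0, 0, -130],
  [0, 0, -130],
], roll=[0, 0, 0, 0])

```text
clock: 4.2
tcp_pos: [677.3, 69.2, 136.3]
tcp_rot: [3.085, 0.59, 0.012]
contact_force: [-0.3, -0.6, -0.6]
grip_width: 0.558
finger_force: 30.0
```

```bash
python3 - <<'E'
from h import *
m=eyes.camera_model('top')
im=cv2.imread('pics/top0.png')[:,:,::-1]
print(im[218,293],im[230,340],im[188,320])
r,g,b=[im[:,:,i].astype(int) for i in range(3)]
pale=(b>r+3)&(r>150)
pale[:,:270]=0;pale[:200]=0;pale[:,330:]=0
print('pale',rect(pale,m,12))
fl=(r-b>18)&(r>140)&(r-g<35); 
z=np.zeros_like(fl);z[180:262,262:390]=1
print('floor',rect((fl|pale)&z,m,6))
E
```

```text
[182 189 193] [175 164 147] [116  99  92]
pale [(array([ 490.9, -122.5]), 86.5, array([69.6, 39.7]), array([293., 218.]))]
floor [(array([ 486.3, -192.6]), 86.3, array([240.6, 134. ]), array([326., 221.]))]
```

Call:
apply_moves([
  [-50, 30, 0],
  [-110, 65, 0],
  [-160, 95, 0],
  [-210, 125, 10],
  [-240, 143, 30],
  [-260, 154, 50],
  [-266, 158, 60],
  [-266, 158, 60],
  [-266, 158, 60],
], roll=[-0.16, -0.34, -0.52, -0.7, -0.88, -1.03, -1.134, -1.134, -1.134])

```text
clock: 5.32
tcp_pos: [486.1, -175.3, 72.3]
tcp_rot: [-2.287, -2.154, -0.001]
contact_force: [0.6, -0.5, 0.0]
grip_width: 0.557
finger_force: 30.0
```

```bash
python3 - <<'E'
from h import *
m=eyes.camera_model('wrist');im=eyes.camera('wrist');cv2.imwrite('pics/w2.png',im[:,:,::-1])
togo((487.7,-175.4),86.5,16)
E
```

```text
clock 5.38 tcp [ 486.4 -175.3   72.5] tool x at 86.6 | dp [-0.1  1.3 56.5] roll 0.002
```

View pics/w2.png

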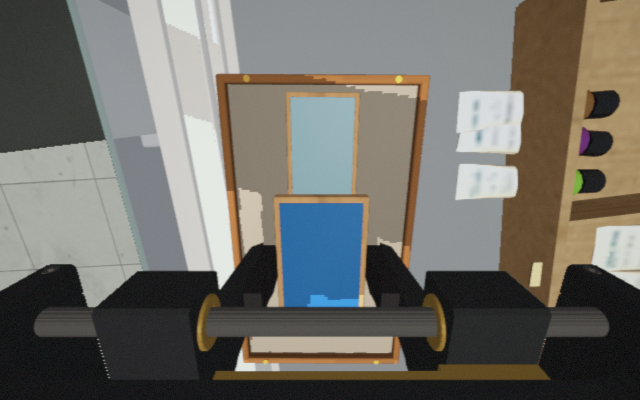

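Wrist view: the held chip (275–368, 195–308) is in line with the pale chip (288–358, 93–195). Both centre lines are near column 322, and the far part of the pale chip is uncovered. Lowering and releasing.

Call:
apply_moves([
  [0, 1, 25],
  [0, 1, 45],
  [0, 1, 54],
  [0, 1, 56],
  [0, 1, 56],
  [0, 1, 56],
], roll=[0, 0, 0, 0, 0, 0])

```text
clock: 6.12
tcp_pos: [487.2, -176.3, 17.0]
tcp_rot: [2.286, 2.154, 0.001]
contact_force: [-0.2, 0.3, 0.3]
grip_width: 0.557
finger_force: 30.0
```

Call:
apply_moves([
  [0, 0, 0],
  [0, 0, 0],
  [0, 0, 0],
  [0, 0, 0],
], roll=[0, 0, 0, 0], hand=-0.4)

```text
clock: 6.62
tcp_pos: [486.7, -176.2, 16.4]
tcp_rot: [2.286, 2.155, 0.0]
contact_force: [-0.5, -0.4, 0.1]
grip_width: 0.696
finger_force: 0.0
```

Call:
apply_moves([
  [0, 0, -20],
  [0, 0, -70],
  [0, 0, -120],
  [0, 0, -130],
], roll=[0, 0, 0, 0])

```text
clock: 7.12
tcp_pos: [488.3, -176.6, 149.2]
tcp_rot: [2.283, 2.151, 0.005]
contact_force: [1.0, 0.3, -1.2]
grip_width: 0.698
finger_force: 0.0
```

```bash
python3 - <<'E'
from h import *
m=eyes.camera_model('wrist');im=eyes.camera('wrist');cv2.imwrite('pics/w3.png',im[:,:,::-1])
for o in rect(masks(im)['mid'],m,16): print(o)
togo((489.3,-431.5),176.2,2)
E
```

```text
(array([ 485.1, -203.1]), 176.5, array([41.8, 21. ]), array([318., 220.]))
(array([ 487.2, -165.8]), 176.6, array([42.5, 40.9]), array([320., 183.]))
clock 7.17 tcp [ 487.9 -176.7  148.7] tool x at 86.6 | dp [-254.1   15.9  147.1] roll -1.564
```

View pics/w3.png

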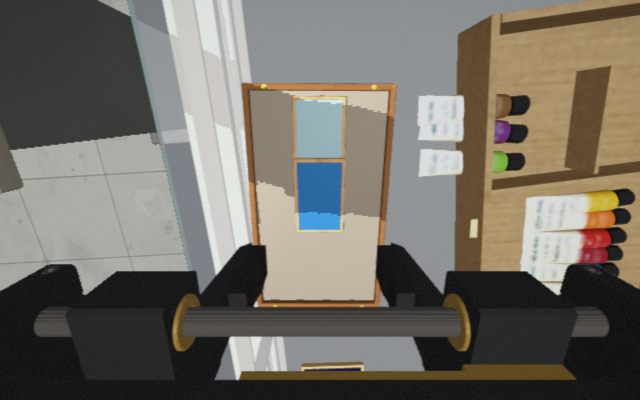

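```bash
python3 - <<'E'
from h import *
m=eyes.camera_model('wrist')
print(unproj(m,[(320,97),(319.5,232),(320,159)],12).round(1), unproj(m,[(320,159)],20).round(1)); print(manip.state()['joints'].round(2) if hasattr(manip.state()['joints'],'round') else manip.state()['joints'])
E
```

```text
[[ 492.7  -84.4   12. ]
 [ 484.1 -218.7   12. ]
 [ 489.3 -141.3   12. ]] [[ 489.4 -140.    20. ]]
[ 0.51  0.71 -0.41  1.97  0.51  0.56 -0.31]
```

Call:
apply_moves([
  [-30, 2, 0],
  [-80, 5, 0],
  [-130, 8, 0],
  [-180, 11, 0],
  [-220, 14, 0],
  [-245, 16, 0],
  [-254, 16, 0],
  [-254, 16, 0],
  [-254, 16, 0],
  [-254, 16, 0],
  [-254, 16, 0],
], roll=[0.17, 0.35, 0.53, 0.71, 0.89, 1.07, 1.25, 1.42, 1.577, 1.577, 1.577])

```text
clock: 8.55
tcp_pos: [487.3, -430.3, 145.4]
tcp_rot: [-3.14, 0.098, 0.003]
contact_force: [0.3, 0.3, 0.1]
grip_width: 0.702
finger_force: 0.0
```

```bash
python3 - <<'E'
from h import *
m=eyes.camera_model('wrist');im=eyes.camera('wrist');cv2.imwrite('pics/w4.png',im[:,:,::-1])
for o in rect(masks(im)['navy'],m,7): print(o); togo(o[0],o[1],2)
E
```

```text
(array([ 389.3, -771.3]), 15.2, array([35.1,  8.3]), array([636., 259.]))
clock 8.6 tcp [ 487.4 -430.4  145.7] tool x at -3.6 | dp [-76.3 346.4 143.6] roll -0.328
(array([ 527.4, -709.7]), 40.1, array([146.1,   7.2]), array([606., 132.]))
clock 8.6 tcp [ 487.4 -430.4  145.7] tool x at -3.6 | dp [ 57.7 276.2 143.5] roll -0.763
```

```bash
python3 - <<'E'
from h import *
m=eyes.camera_model('wrist');im=cv2.imread('pics/w4.png')[:,:,::-1]
q=m['R']@[489.3,-431.5,7]+m['t'];u,v=int(m['fx']*q[0]/q[2]+m['cx']),int(m['fy']*q[1]/q[2]+m['cy']);print(u,v,im[v,u])
c=im[v,u].astype(int);M=(np.abs(im.astype(int)-c).max(2)<22)
n,L=cv2.connectedComponents(M.astype(np.uint8));
for o in rect(L==L[v,u],m,7): print(o); togo(o[0],o[1],2)
E
```

```text
322 190 [ 59  67 103]
(array([ 488.3, -431.8]), 177.8, array([72.1, 41.7]), array([323., 190.]))
clock 8.6 tcp [ 487.4 -430.4  145.7] tool x at -3.6 | dp [  1.2   1.4 143.7] roll -0.025
```

Call:
apply_moves([
  [1, 1, 50],
  [1, 1, 100],
  [1, 1, 130],
  [1, 1, 141],
  [1, 1, 143],
  [1, 1, 143],
], roll=[-0.02, -0.02, -0.02, -0.02, -0.02, -0.02])

```text
clock: 9.35
tcp_pos: [489.5, -432.5, 4.7]
tcp_rot: [3.139, -0.071, 0.003]
contact_force: [0.5, 0.4, 0.2]
grip_width: 0.7
finger_force: 0.0
```

Call:
apply_moves([
  [0, 0, 0],
  [0, 0, 0],
  [0, 0, 0],
  [0, 0, 0],
  [0, 0, 0],
  [0, 0, 0],
], roll=[0, 0, 0, 0, 0, 0], hand=1)

```text
clock: 10.1
tcp_pos: [489.4, -432.3, 4.6]
tcp_rot: [3.14, -0.071, 0.002]
contact_force: [-0.6, 0.0, 7.3]
grip_width: 0.549
finger_force: 30.0
```

Call:
apply_moves([
  [0, 0, -30],
  [0, 0, -70],
  [0, 0, -90],
  [0, 0, -90],
], roll=[0, 0, 0, 0])

```text
clock: 10.6
tcp_pos: [489.4, -432.3, 94.6]
tcp_rot: [3.139, -0.071, 0.003]
contact_force: [0.0, 0.5, -0.6]
grip_width: 0.551
finger_force: 30.0
```

```bash
python3 - <<'E'
from h import *
u=np.array([-0.061,-0.998]);t=np.array([490.9,-122.5])+107*u;print(t)
togo(t,86.5,20)
E
```

```text
[ 484.373 -229.286]
clock 10.6 tcp [ 489.4 -432.3   94.6] tool x at -2.6 | dp [ -14.3 -202.7   74.3] roll -1.555
```

Call:
apply_moves([
  [-2, -25, 0],
  [-4, -60, 0],
  [-7, -100, 0],
  [-10, -140, 0],
  [-12, -175, 0],
  [-14, -195, 0],
  [-14, -203, 0],
  [-14, -203, 15],
  [-14, -203, 35],
  [-14, -203, 45],
  [-14, -203, 45],
], roll=[-0.17, -0.35, -0.53, -0.71, -0.89, -1.07, -1.25, -1.42, -1.555, -1.555, -1.555])

```text
clock: 11.98
tcp_pos: [483.0, -227.9, 47.2]
tcp_rot: [-2.289, -2.149, 0.002]
contact_force: [0.6, -0.8, -0.9]
grip_width: 0.556
finger_force: 30.0
```

```bash
python3 - <<'E'
from h import *
m=eyes.camera_model('wrist');im=eyes.camera('wrist');cv2.imwrite('pics/w5.png',im[:,:,::-1])
togo((484.4,-229.3),86.5,22)
E
```

```text
clock 12.03 tcp [ 483.5 -228.1   47.9] tool x at 86.4 | dp [-1.2  1.  25.9] roll -0.002
```

View pics/w5.png

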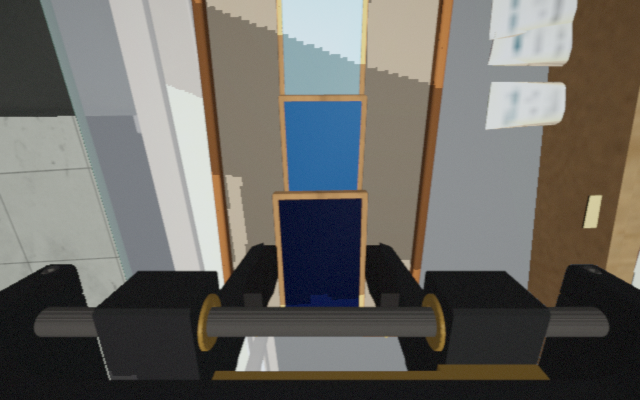

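Wrist view: the navy chip (274–367, 193–308) is in line with mid-blue (280–365, from row 97) and covers its lower end. Lowering and releasing.

Call:
apply_moves([
  [-1, 1, 12],
  [-1, 1, 22],
  [-1, 1, 26],
  [-1, 1, 26],
  [-1, 1, 26],
], roll=[0, 0, 0, 0, 0])

```text
clock: 12.65
tcp_pos: [484.9, -229.4, 22.6]
tcp_rot: [2.288, 2.152, 0.0]
contact_force: [0.3, -0.2, -0.8]
grip_width: 0.551
finger_force: 30.0
```

Call:
apply_moves([
  [0, 0, 0],
  [0, 0, 0],
  [0, 0, 0],
  [0, 0, 0],
], roll=[0, 0, 0, 0], hand=-0.4)

```text
clock: 13.15
tcp_pos: [484.8, -229.4, 22.5]
tcp_rot: [2.288, 2.153, 0.0]
contact_force: [0.8, -0.0, -1.4]
grip_width: 0.701
finger_force: 0.0
```

Call:
apply_moves([
  [0, 0, -20],
  [0, 0, -70],
  [-30, 0, -120],
  [-60, 0, -150],
  [-60, 0, -150],
], roll=[0, 0, 0, 0, 0])

```text
clock: 13.78
tcp_pos: [481.6, -292.8, 174.4]
tcp_rot: [2.29, 2.143, 0.001]
contact_force: [-0.2, -0.0, -0.9]
grip_width: 0.702
finger_force: 0.0
```

```bash
python3 - <<'E'
from h import *
m=eyes.camera_model('wrist');im=eyes.camera('wrist');cv2.imwrite('pics/w6.png',im[:,:,::-1])
o,ex=np.array([490.9,-122.5]),np.array([-0.061,-0.998]);o=o+70*ex
for x,z in [(-110,12),(-55,22),(-3,22),(76,12)]:
    X=np.r_[o+x*ex,z];q=m['R']@X+m['t'];print(x,(m['fx']*q[0]/q[2]+m['cx']).round(),(m['fy']*q[1]/q[2]+m['cy']).round())
E
```

```text
-110 318.0 -46.0
-55 319.0 23.0
-3 319.0 85.0
76 319.0 165.0
```

View pics/w6.png

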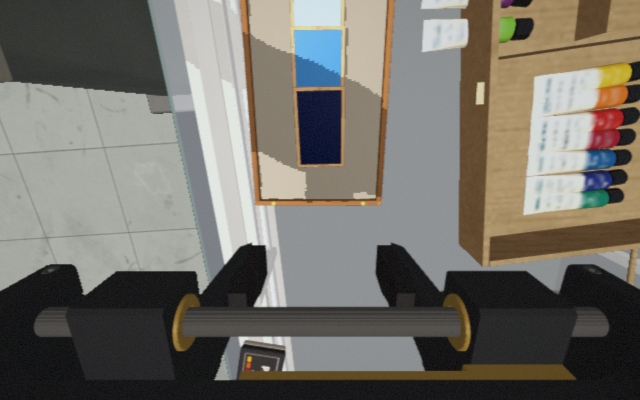

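The row is straight: mid-blue's top edge is at row 28, navy's at row 88 and navy's lower end at row 166, within about 5 px of the predicted 23, 85 and 165. The gripper is clear, so I'm handing in.

```bash
python3 -c "
from cell import ticket
print(ticket.job_done())"
```

```text
the job is handed in; nothing more can be done
None
```

I laid the mid-blue and navy chips in a straight shingled row on the pale-blue one, each overlapping by about a third, and handed the job in at about 14 s; the green chip was not touched, and the hand-in gave no verdict.

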